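Check a cuvette incubator with a stem thermometer through its port

ROBOT

A 7-joint arm with a two-finger parallel gripper is mounted at the origin on the work surface. World frame = base frame: x ahead of the robot, y to its left, z up, the work surface at z = 0. Lengths are in m, angles in rad, forces in N, time in s.
With the tool pointing down it reaches from about 0.425 to 1.025 m from the base axis. Payload 9.4 kg.
Tool frame: the origin (TCP) lies on the centre line of the jaws, within the pads' length; the fingertips stand 19 mm ahead of it and the grasp point (between the pads) is the TCP (env.tip_extent is the distance from the TCP to the fingertips, in m); z points along the fingers, y is the line along which they close (so a half turn about z gives the same grasp; the last joint's range is limited). The gripper opens to 85 mm and grips with 20 to 120 N. Pads are 22 mm wide; open, the fingers measure 114 mm over their backs; the gripper's body (76 mm by 85 mm) begins 54 mm behind the grasp point. The pads swing forward as they close: fully open they stand 13 mm farther back than shut.
Start: joints at [1.127, 0.599, -0.003, 1.599, 0.002, 0.943, -0.08], TCP at [0.26, -0.677, 0.25] pointing down, gripper open.
Joint ranges: [-2.57, 2.57], [-0.35, 1.97], [-1.29, 1.29], [0.11, 2.56], [-1.05, 4.19], [0.11, 1.86], [-2.63, 2.63]. Speed limits (rad/s): [2.22, 2.22, 3.01, 3.01, 3.14, 3.14, 3.14].

INTERFACE

Orientations are given as a unit quaternion [w, x, y, z].
In Python, from station import env, optics gives the robot as it stands.
- The arm moves only by the tool jog_arm, never from a script. Its argument "deltas" is a list of rows, each a list of 3 entries, a list of its own where there are three numbers: the opening, from 0 (shut) to 1 (fully open), then the shift along the tool's x, y, z in mm, then the turn about the tool's z in rad. A call has 1 to 20 rows; each row shifts and turns the commanded pose from where the row before left it, along the tool's axes as they then stand; what a row does not reach is not made up. A row lasts 1/12 s, in which the tool goes at most 41.7 mm and 7.16 degrees, less where a joint would pass 70% of its speed; a pose out of reach is approached as far as the arm can. A call is refused whole if a number of a shift passes 41.7 or a number of a turn 0.125, either way. A call with a gripper value outside its range is refused whole. The fingers move at their own pace and stop on an object; the grip force is fixed at half the most. Time passes only in rows, so rows that do not move let the fingers close. It gives the time, the measured TCP pose, the force, the opening and the grip force at its end, in the units of the state.
- env.get_obs(): the state, without advancing time (a new reading comes with each control period).
- optics.snapshot(name): name is "scene" or "top" or "wrist"; returns (picture, depth): 400x640x3 uint8, red, green, blue; 400x640 float32, m along the optical axis (not along the pixel's ray), 0 where there is no reading.
- optics.camera_params(name): a dict with "K" (3x3 intrinsics, pixels), "D" ([k1, k2, p1, p2, k3] as OpenCV has them; the pictures are not rectified), "position" and "rotation" of the camera in the world; the wrist camera has in their place "hand_eye" (4x4, takes a point from camera to tool coordinates, whose origin is the TCP and whose axes are the flange's). Camera axes: x right, y down, z forward; pixel columns grow to the right and rows downward; lengths in m; the calibration is good to about 2 mm. A picture is of the moment at which its call begins: read the wrist's pose just before it. camera_params takes no time and is no camera call.
- env.job_done(): hands the job in; it is judged then, once.
The state is a dict: "time": time; "joints": joint angles; "joint_vel": joint speeds; "tau": joint torques, N m; "eef_pos": TCP position; "ee_rot": TCP orientation; "contact_force": force on the tool from outside, world axes, zero at the start; "torque": the same for the moment, N m; "finger_gap": finger opening in m; "gripper_force": force on a finger pad.
Only numpy, scipy, OpenCV 4.12 (cv2) and the standard library are available. Lean on these libraries where they do the work, as an engineer would, in place of code of your own. Each camera call takes 0.05 s, during which the arm holds its last target. There are 200 camera calls.

TASK

Check the cuvette incubator with the stem thermometer: lift the orange stopper out of the port in its clear hood and set it down gently in the white tray, then draw the thermometer out of its stand and lower its stem through the open port without touching the port, until the red immersion mark is level with the port's rim. Finish still holding the thermometer there, upright and still, with the stem hanging free in the middle of the port and nothing but the gripper carrying it. Leave the other things on the bench where they are.

Things in the scene. Friction and masses are not known exactly. Their poses are not given: they have to be found in the camera images.
- incubator: Cuvette incubator, fixed to the bench: a white housing 180 (x) x 200 (y) mm, 75 mm high, under a clear hood whose flat top (158 x 178 mm) is 110 mm above the bench, over rows of cuvettes. Origin: centre of its underside, on the bench; z up. Its yaw varies. A steel port bush stands in the hood top, 20 mm to -x of the origin.
- port_rim (a point): Centre of the port's upper rim, 125 mm above the bench. The port is an upright steel bush, outside diameter 38 mm, bore 22 mm, 29 mm long (15 mm above the hood top and 14 mm below); under it there is free air down to 36 mm above the bench. Axes as the incubator's.
- stopper: Orange silicone stopper, loose, about 30 g, 54 mm high: shank diameter 19 mm from 0 to 16 mm, flange diameter 34 mm from 16 to 22 mm, cylindrical grip diameter 21 mm from 22 to 54 mm above its origin. Origin: centre of the shank's end face; z along its axis towards the grip. At the start it hangs in the port with its flange on the rim (origin 16 mm below the rim); it slides straight up freely and stands by itself on its shank.
- tray: Square white enamel tray, loose, 350 g, 130 x 130 mm, rim 18 mm high, walls and floor 4 mm. Origin: centre of its underside; z up.
- stand: Thermometer stand, fixed to the bench: dark round base diameter 90 mm, 12 mm thick, and an upright white sleeve, outside diameter 26 mm, bore 12 mm. Origin: centre of the underside; z up.
- stand_rim (a point): Centre of the stand sleeve's upper rim, 136 mm above the bench.
- thermometer: Stem thermometer, loose, about 70 g, 176 mm long, rigid, no cable: a steel stem diameter 6 mm from 0 to 120 mm, then a blue flat-sided head 20 (x) x 32 (y) x 56 (z) mm from 120 to 176 mm, with a display on its -x face. Origin: the stem's tip, on its axis; z from the tip to the head. At the start it stands upright in the stand with the head resting on the sleeve's rim, the tip 16 mm above the bench; it must be drawn straight up 120 mm to come free. Its yaw varies.
- immersion_mark (a point): Middle of the red immersion mark, a 4 mm high ring on the stem's axis, 75 mm above the tip (45 mm below the head).
- head_middle (a point): Centre of the thermometer's head, 148 mm above the tip on the stem's axis. Axes as the thermometer's.
- rack: Bystander: acrylic cuvette rack with cuvettes, loose, 350 g, 70 (x) x 194 (y) mm, 66 mm high, long side across the robot's front. Origin: centre of the underside.
- beaker: Bystander: empty glass beaker, loose, rim diameter 72 mm, 85 mm high. Origin: centre of the underside.
- reagent: Bystander: amber jar with black cap, loose, diameter 60 mm, 115 mm high. Origin: centre of the underside.
- tip_box: Bystander: blue pipette-tip box with clear lid, loose, 85 x 122 mm, 58 mm high. Origin: centre of the underside.
- cap_jar: Bystander: small clear jar with white cap, loose, diameter 56 mm, 60 mm high. Origin: centre of the underside.
- marker: Bystander: white marker pen with green cap lying on the bench, loose, 135 mm long along its x, 16 mm thick. Origin: under its middle.
Things that resemble listed ones, but are neither listed nor needed, are in the scene too. Of the things like the stand, leave any that is pink; of the rest the larger one is meant. There is more than one size of the tray; the one meant has the size given above.

How it is judged:
By the outcome, as a careful person would: the job done as asked, in the order asked, and still so for the second after the job is handed in, while the arm keeps its last pose, push and grip.
It also fails if it takes over 64 s, if anything falls off the work surface, if the arm or the gripper's body presses on something with over 40 N, if the wrist force passes 120 N, or if a joint passes its speed limit or range.

## Working session

There is one attempt and no reset: what is moved stays moved. The work goes in short steps, Python scripts to look and compute and a tool call to move; the robot and the scene stay as the last step left them, time stands still between calls to the robot, and variables do not carry over. Pictures are saved under pics/ and viewed, at most 10 in all, crops included, and the job is handed in when it is done.

Besides the shell and the picture viewer there is one more tool, called after "Request:" as name(argument=value, ...), one argument or row to a line, values as JSON. jog_arm: Moves the arm, as the interface text tells. Its arguments: {"type":"object","properties":{"deltas":{"type":"array"}},"required":["deltas"]}

```bash
ls; mkdir -p pics; python3 - <<'E'
from station import env, optics
import cv2, numpy as np
o=env.get_obs(); print({k:np.round(v,4).tolist() for k,v in o.items()})
for n in ("scene","top"):
    p,d=optics.snapshot(n); np.savez(f"pics/{n}0.npz",p=p,d=d)
    cv2.imwrite(f"pics/{n}0.png",p[:,:,::-1]); print(optics.camera_params(n))
print(optics.camera_params("wrist"))
E
```

```text
pics
{'time': 0.0, 'joints': [1.1273, 0.6001, -0.0026, 1.6001, 0.0018, 0.9429, -0.0798], 'joint_vel': [0.0004, -0.0012, -0.0, 0.0004, -0.0008, 0.0007, 0.0003], 'tau': [-0.0015, -77.6459, 1.5647, -25.801, 0.0124, 0.0089, 0.0], 'eef_pos': [0.2599, -0.6764, 0.2494], 'ee_rot': [-0.0008, 0.9832, 0.1824, -0.0002], 'contact_force': [-0.242, 0.119, 0.7757], 'torque': [0.0143, 0.0662, 0.0152], 'gripper_force': 0.0, 'finger_gap': 0.0857}
{'K': array([[414.43755175,   0.        , 322.00917401],
       [  0.        , 414.43755175, 199.29495113],
       [  0.        ,   0.        ,   1.        ]]), 'D': array([-0.10941346,  0.        ,  0.        ,  0.        ,  0.        ]), 'position': array([ 1.34349723, -0.30310814,  1.3193352 ]), 'rotation': array([-0.26644789,  0.78114745,  0.53796149, -0.17149816])}
{'K': array([[410.69322573,   0.        , 318.43926804],
       [  0.        , 410.69322573, 200.11235709],
       [  0.        ,   0.        ,   1.        ]]), 'D': array([-0.07087245,  0.        ,  0.        ,  0.        ,  0.        ]), 'position': array([0.3536592 , 0.02509435, 1.41205608]), 'rotation': array([ 0.05307448, -0.69817697,  0.71264345, -0.04325894])}
{'K': array([[330.08544919,   0.        , 318.12030875],
       [  0.        , 330.08544919, 204.59861449],
       [  0.        ,   0.        ,   1.        ]]), 'D': array([0.00808966, 0.        , 0.        , 0.        , 0.        ]), 'hand_eye': array([[-9.04359169e-04, -9.55053553e-01, -2.96431937e-01,
         7.57996356e-02],
       [ 9.99999456e-01, -1.01772475e-03,  2.28123062e-04,
         8.78915393e-04],
       [-5.19555860e-04, -2.96431569e-01,  9.55053954e-01,
        -1.23891572e-01],
       [ 0.00000000e+00,  0.00000000e+00,  0.00000000e+00,
         1.00000000e+00]])}
```

View pics/scene0.png

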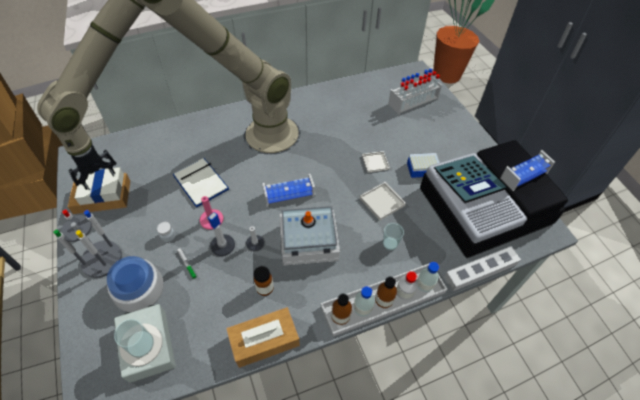

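View pics/top0.png

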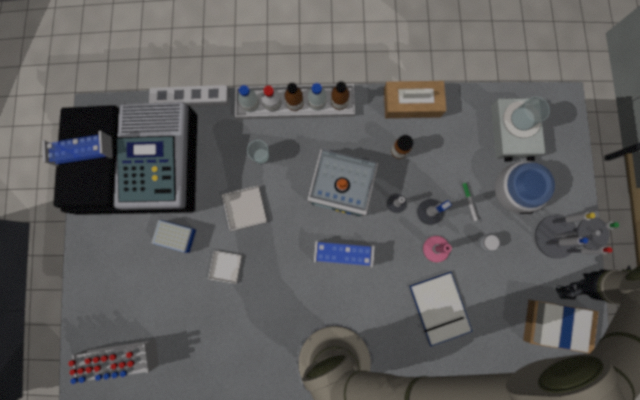

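Scene and top views show these candidates, with pixels in the top view. 
- **Stands:** pink (437,248), large dark (432,210) holding the blue-headed thermometer (445,207), and small dark (397,202). I choose the large dark one. 
- **Trays:** (245,207) larger and (226,265) smaller. I choose the larger and will check it at 130 mm. 
- **Stopper:** orange, at (342,184), on the incubator.

```bash
cat > h.py <<'E'
from station import env, optics
import cv2, numpy as np
from scipy.spatial.transform import Rotation as R
def rot(q): return R.from_quat(q,scalar_first=True).as_matrix()
def cam(n,o=None):
    c=optics.camera_params(n)
    if n!="wrist": return c["K"],c["D"],rot(c["rotation"]),c["position"]
    o=o or env.get_obs(); T=rot(o["ee_rot"]); H=c["hand_eye"]
    return c["K"],c["D"],T@H[:3,:3],T@H[:3,3]+o["eef_pos"]
def cloud(c,d):   # world xyz of every pixel
    K,D,Rm,t=c; v,u=np.mgrid[:d.shape[0],:d.shape[1]]
    n=cv2.undistortPoints(np.stack([u,v],-1).reshape(-1,1,2).astype(float),K,D).reshape(*d.shape,2)
    P=np.dstack([n,np.ones(d.shape)])*d[...,None]
    return P@Rm.T+t
def ray_z(c,uv,z): # pixel -> world at height z
    K,D,Rm,t=c; n=cv2.undistortPoints(np.array(uv,float).reshape(-1,1,2),K,D).reshape(-1,2)
    r=np.c_[n,np.ones(len(n))]@Rm.T
    return t+r*((z-t[2])/r[:,2])[:,None]
def proj(c,X):
    K,D,Rm,t=c
    return cv2.projectPoints((np.atleast_2d(X)-t)@Rm,np.zeros(3),np.zeros(3),K,D)[0].reshape(-1,2)
E
python3 - <<'E'
from h import *
for n in ("top","scene"):
    f=np.load(f"pics/{n}0.npz"); p,d=f["p"],f["d"]; X=cloud(cam(n),d); z=X[...,2]
    hsv=cv2.cvtColor(p,cv2.COLOR_RGB2HSV); 
    def rep(name,m,box):
        mm=np.zeros_like(m); x0,y0,x1,y1=box; mm[y0:y1,x0:x1]=m[y0:y1,x0:x1]; mm&=d>0
        if mm.sum()<3: print(n,name,mm.sum()); return
        q=X[mm]; r=cv2.minAreaRect((q[:,:2]*1000).astype(np.float32))
        print(n,name,mm.sum(),"med",np.median(q,0).round(3),"rect",np.round(r[0],0),np.round(r[1],0),round(r[2],1),"z",np.percentile(q[:,2],[5,95]).round(3))
    if n=="top":
        B=dict(stop=(325,165,360,200),bigstand=(415,195,460,228),smallstand=(383,190,410,215),tray=(215,180,275,235),tray2=(205,245,245,287),inc=(300,145,385,220),beaker=(244,135,275,168),reagent=(388,130,416,160),rack=(308,235,382,270))
    else:
        B=dict(stop=(298,205,320,228),bigstand=(203,208,238,258),smallstand=(243,222,266,252),tray=(355,180,410,222),tray2=(358,148,390,175),inc=(275,200,345,265),beaker=(378,220,408,252),reagent=(250,262,276,295),rack=(260,172,316,206))
    orange=(hsv[...,0]<14)&(hsv[...,1]>150)&(hsv[...,2]>80); blue=(hsv[...,0]>95)&(hsv[...,0]<130)&(hsv[...,1]>110)
    rep("stop",orange,B["stop"]); rep("head",blue,B["bigstand"])
    dark=(hsv[...,2]<95)
    rep("bigbase",(z>.005)&(z<.02)&dark,B["bigstand"]); rep("smallbase",(z>.005)&(z<.02)&dark,B["smallstand"])
    rep("bigtall",(z>.1),B["bigstand"]); rep("smalltall",(z>.04),B["smallstand"])
    wh=(hsv[...,1]<60)&(hsv[...,2]>120)&(z<.03)&(z>-.01)
    rep("tray",wh,B["tray"]);rep("tray2",wh,B["tray2"]); rep("hood",(z>.09)&(z<.118),B["inc"])
    for k in("beaker","reagent","rack"): rep(k,z>.03,B[k])
p=cv2.imread("pics/top0.png"); s=cv2.imread("pics/scene0.png")
a=cv2.resize(p[130:290,200:470],None,fx=2.9,fy=2.9,interpolation=cv2.INTER_CUBIC)[:, :780]
cv2.imwrite("pics/c1.png",a)
E
```

```text
top stop 83 med [ 0.577 -0.033  0.141] rect [582. -33.] [35. 30.] 22.7 z [0.127 0.167]
top head 33 med [ 0.491 -0.326  0.18 ] rect [ 490. -327.] [18.  5.] 28.8 z [0.154 0.195]
top bigbase 418 med [ 0.495 -0.334  0.013] rect [ 503. -366.] [151.  98.] 83.7 z [0.006 0.018]
top smallbase 247 med [ 0.527 -0.22   0.01 ] rect [ 536. -225.] [90. 77.] 83.5 z [0.005 0.014]
top bigtall 134 med [ 0.495 -0.332  0.19 ] rect [ 497. -339.] [25. 33.] 41.5 z [0.111 0.196]
top smalltall 50 med [ 0.528 -0.223  0.097] rect [ 529. -225.] [18. 17.] 45.1 z [0.049 0.107]
top tray 1229 med [0.521 0.295 0.007] rect [522. 300.] [128. 130.] 13.5 z [0.001 0.019]
top tray2 741 med [0.324 0.366 0.006] rect [325. 365.] [94. 97.] 79.4 z [0.001 0.016]
top hood 2664 med [ 0.601 -0.041  0.112] rect [602. -41.] [182. 170.] 74.5 z [0.108 0.116]
top beaker 250 med [0.721 0.248 0.069] rect [708. 242.] [70. 69.] 8.2 z [0.034 0.09 ]
top reagent 353 med [ 0.706 -0.238  0.113] rect [ 713. -242.] [56. 53.] 8.1 z [0.042 0.12 ]
top rack 1114 med [ 0.361 -0.036  0.049] rect [360. -37.] [194.  69.] 83.8 z [0.044 0.068]
scene stop 74
[... 403 characters left out ...]
] rect [ 500. -341.] [25. 33.] 31.5 z [0.108 0.193]
scene smalltall 67 med [ 0.536 -0.226  0.079] rect [ 531. -226.] [19. 20.] 83.0 z [0.043 0.1  ]
scene tray 1784 med [0.506 0.293 0.002] rect [516. 307.] [225. 221.] 66.4 z [-0.005  0.016]
scene tray2 738 med [0.311 0.368 0.002] rect [311. 365.] [138. 164.] 65.7 z [-0.005  0.012]
scene hood 2041 med [ 0.61  -0.046  0.11 ] rect [601. -40.] [182. 175.] 74.3 z [0.103 0.114]
scene beaker 336 med [0.705 0.243 0.062] rect [708. 240.] [70. 74.] 43.2 z [0.033 0.086]
scene reagent 426 med [ 0.731 -0.245  0.103] rect [ 719. -244.] [57. 56.] 55.9 z [0.038 0.118]
scene rack 704 med [ 0.367 -0.037  0.048] rect [363. -37.] [193.  73.] 83.8 z [0.041 0.065]
```

View pics/c1.png

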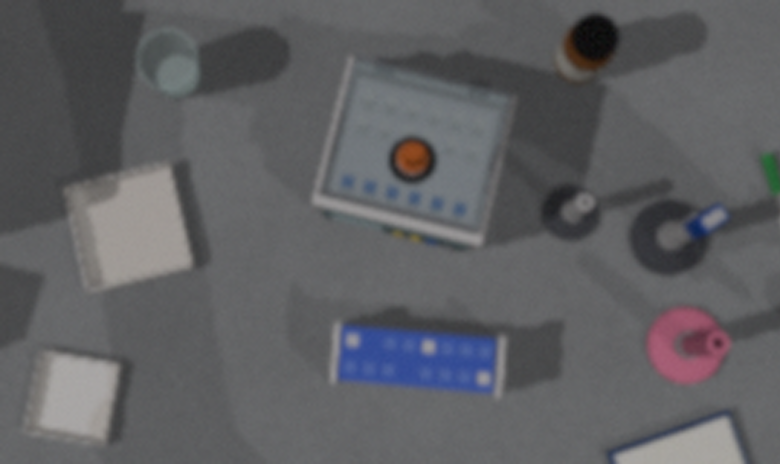

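The crop confirms the choices. The larger tray measures 128x130 mm at (0.522, 0.300). The large dark stand holds the thermometer near (0.498, -0.337). The stopper sits near (0.582, -0.035), and the hood centre minus 20 mm agrees with that. I'm moving above the stopper.

Request:
jog_arm(
  deltas=[
    [1, [26.5, -24.2, -2.5], 0],
    [1, [26.5, -24.2, -2.5], 0],
    [1, [26.5, -24.2, -2.5], 0],
    [1, [26.5, -24.2, -2.5], 0],
    [1, [26.5, -24.2, -2.5], 0],
    [1, [26.5, -24.2, -2.5], 0],
    [1, [26.5, -24.2, -2.5], 0],
    [1, [26.5, -24.2, -2.5], 0],
    [1, [26.5, -24.2, -2.5], 0],
    [1, [26.5, -24.2, -2.5], 0],
    [1, [26.5, -24.2, -2.5], 0],
    [1, [26.5, -24.2, -2.5], 0],
    [1, [26.5, -24.2, -2.5], 0],
    [1, [26.5, -24.2, -2.5], 0],
    [1, [26.5, -24.2, -2.5], 0],
    [1, [26.5, -24.2, -2.5], 0],
    [1, [26.5, -24.2, -2.5], 0],
    [1, [26.5, -24.2, -2.5], 0],
    [1, [26.5, -24.2, -2.5], 0],
    [1, [26.5, -24.2, -2.5], 0],
  ],
)

```text
time: 1.77
eef_pos: [0.5815, -0.0332, 0.3002]
ee_rot: [0.0, 0.983, 0.182, -0.0]
contact_force: [-0.3, -0.9, -0.4]
finger_gap: 0.0856
gripper_force: 0.0
```

Request:
jog_arm(
  deltas=[
    [1, [0, 0, 0], 0],
    [1, [0, 0, 0], 0],
    [1, [0, 0, 0], 0],
  ],
)

```text
time: 2.02
eef_pos: [0.5807, -0.0353, 0.2998]
ee_rot: [0.0, 0.983, 0.183, -0.001]
contact_force: [0.7, -0.9, -0.3]
finger_gap: 0.0853
gripper_force: 0.0
```

```bash
cat >> h.py <<'E'
def look(name):
    o=env.get_obs(); p,d=optics.snapshot("wrist"); c=cam("wrist",o)
    cv2.imwrite(f"pics/{name}.png",p[:,:,::-1]); np.savez(f"pics/{name}.npz",p=p,d=d)
    return o,p,d,c,cloud(c,d)
def tooldelta(o,X): return np.round(rot(o["ee_rot"]).T@(np.array(X)-o["eef_pos"])*1000,1)
E
python3 - <<'E'
from h import *
o,p,d,c,X=look("w1"); print(o["time"],o["eef_pos"],o["ee_rot"],o["joints"].round(2))
hsv=cv2.cvtColor(p,cv2.COLOR_RGB2HSV); m=(hsv[...,0]<14)&(hsv[...,1]>150)&(hsv[...,2]>80)
top=m&(X[...,2]>.155)&(X[...,2]<.175)
n,l,st,ce=cv2.connectedComponentsWithStats(top.astype(np.uint8)); i=1+st[1:,4].argmax(); print(st[i],ce[i],np.median(X[l==i],0))
(u,r)=cv2.minEnclosingCircle(np.argwhere(l==i)[:,::-1].astype(np.float32)); print(u,r)
S=ray_z(c,[u,ce[i]],.163); print(S, tooldelta(o,[S[0][0],S[0][1],.153]))
E
```

```text
2.0167 [ 0.58068756 -0.03527819  0.29978347] [ 1.69322451e-04  9.83202988e-01  1.82514220e-01 -6.44339083e-04] [ 0.05  0.38 -0.11  1.87  0.05  0.9  -1.3 ]
[305 187  25  25 111] [320.35135135 193.62162162] [ 0.58660517 -0.03662527  0.16213948]
(317.5, 199.5) 12.90358829498291
[[ 0.58001106 -0.03601894  0.163     ]
 [ 0.58552994 -0.03640486  0.163     ]] [ -0.7   0.4 146.8]
```

View pics/w1.png

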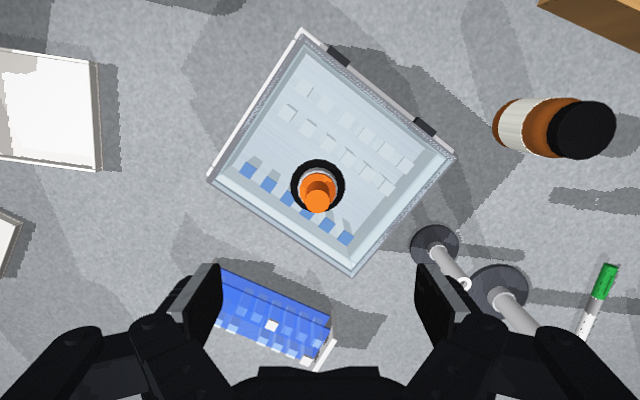

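The wrist view shows the stopper's top disc at (317,200), which maps to (0.580, -0.036). That agrees with the overhead view, so I'm descending and gripping.

Request:
jog_arm(
  deltas=[
    [1, [0, 0.5, 18], 0],
    [1, [0, 0, 18], 0],
    [1, [0, 0, 18], 0],
    [1, [0, 0, 18], 0],
    [1, [0, 0, 18], 0],
    [1, [0, 0, 18], 0],
    [1, [0, 0, 12], 0],
    [1, [0, 0, 9], 0],
    [1, [0, 0, 7], 0],
    [1, [0, 0, 6], 0],
    [1, [0, 0, 4], 0],
    [1, [0, 0, 0], 0],
    [1, [0, 0, 0], 0],
    [0, [0, 0, 0], 0],
    [0, [0, 0, 0], 0],
    [0, [0, 0, 0], 0],
    [0, [0, 0, 0], 0],
    [0, [0, 0, 0], 0],
    [0, [0, 0, 0], 0],
    [0, [0, 0, 0], 0],
  ],
)

```text
time: 3.73
eef_pos: [0.5814, -0.0353, 0.1546]
ee_rot: [0.0, 0.983, 0.182, 0.0]
contact_force: [-0.9, 0.6, 4.9]
finger_gap: 0.0185
gripper_force: 58.5
```

Request:
jog_arm(
  deltas=[
    [0, [0, 0, 0], 0],
    [0, [0, 0, 0], 0],
    [0, [0, 0, 0], 0],
    [0, [0, 0, 0], 0],
  ],
)

```text
time: 4.07
eef_pos: [0.5814, -0.0353, 0.1546]
ee_rot: [0.0, 0.983, 0.182, 0.0]
contact_force: [-0.9, 0.0, 5.8]
finger_gap: 0.0186
gripper_force: 58.5
```

Request:
jog_arm(
  deltas=[
    [0, [0, 0, -3], 0],
    [0, [0, 0, -5], 0],
    [0, [0, 0, -6], 0],
    [0, [0, 0, -8], 0],
    [0, [0, 0, -10], 0],
    [0, [0, 0, -12], 0],
    [0, [0, 0, -12], 0],
    [0, [0, 0, -9], 0],
    [0, [0, 0, -5], 0],
    [0, [0, 0, 0], 0],
    [0, [0, 0, 0], 0],
  ],
)

```text
time: 4.98
eef_pos: [0.5813, -0.0354, 0.2245]
ee_rot: [0.0, 0.983, 0.182, 0.0]
contact_force: [-0.0, -0.5, -0.9]
finger_gap: 0.0187
gripper_force: 58.5
```

Request:
jog_arm(
  deltas=[
    [0, [2, -10, 0], 0],
    [0, [4, -20, 0], 0],
    [0, [4.5, -24, 0], 0],
    [0, [4.5, -24, 0], 0],
    [0, [4.5, -24, 0], 0],
    [0, [4.5, -24, 0], 0],
    [0, [4.5, -24, 0], 0],
    [0, [4.5, -24, 0], 0],
    [0, [4.5, -24, 0], 0],
    [0, [4.5, -24, 0], 0],
    [0, [4.5, -24, 0], 0],
    [0, [4.5, -24, 0], 0],
    [0, [4.5, -22, 0], 0],
    [0, [4.5, -20, 0], 0],
    [0, [3, -14, 0], 0],
    [0, [2, -8, 0], 0],
    [0, [0, 0, 0], 0],
    [0, [0, 0, 0], 0],
  ],
)

```text
time: 6.48
eef_pos: [0.5221, 0.2992, 0.2239]
ee_rot: [0.0, 0.983, 0.182, -0.0]
contact_force: [0.3, 0.4, -0.1]
finger_gap: 0.0182
gripper_force: 58.6
```

```bash
python3 - <<'E'
from h import *
o,p,d,c,X=look("w2"); print(o["time"],o["eef_pos"],o["ee_rot"],o["finger_gap"],o["contact_force"])
print(tooldelta(o,[.522,.300,.060]), "tray centre px",proj(c,[.522,.300,.004]))
E
```

```text
6.4833 [0.52210561 0.29919554 0.22386643] [ 4.02259766e-04  9.83222720e-01  1.82408321e-01 -3.54923823e-04] 0.018229983075132752 [ 0.32266316  0.37115405 -0.10926997]
[  0.3  -0.9 163.9] tray centre px [[316.30841136 176.48493713]]
```

View pics/w2.png

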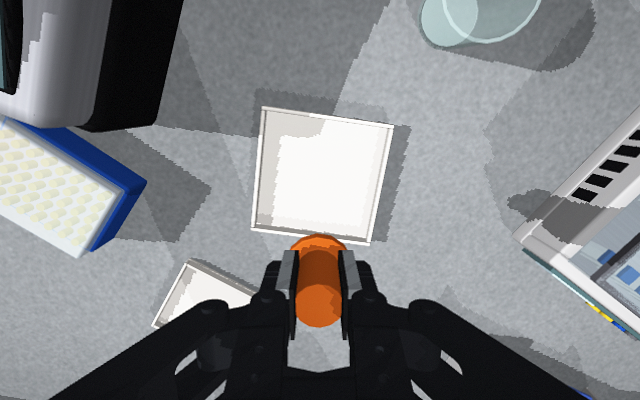

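The stopper is held upright at (318,290). The tray centre is at (318,178), as predicted, so I'm lowering.

Request:
jog_arm(
  deltas=[
    [0, [0, 0, 10], 0],
    [0, [0, 0, 20], 0],
    [0, [0, 0, 24], 0],
    [0, [0, 0, 24], 0],
    [0, [0, 0, 24], 0],
    [0, [0, 0, 20], 0],
    [0, [0, 0, 16], 0],
    [0, [0, 0, 12], 0],
    [0, [0, 0, 8], 0],
    [0, [0, 0, 5], 0],
    [0, [0, 0, 3], 0],
    [0, [0, 0, 0], 0],
    [0, [0, 0, 0], 0],
  ],
)

```text
time: 7.62
eef_pos: [0.5226, 0.2998, 0.0588]
ee_rot: [-0.0, 0.983, 0.182, 0.0]
contact_force: [-0.6, -0.2, -0.3]
finger_gap: 0.0182
gripper_force: 58.6
```

Request:
jog_arm(
  deltas=[
    [0, [0, 0, 1.5], 0],
    [0, [0, 0, 1.5], 0],
    [0, [0, 0, 1.5], 0],
    [0, [0, 0, 1], 0],
    [0, [0, 0, 1], 0],
    [0, [0, 0, 0.5], 0],
    [0, [0, 0, 0], 0],
  ],
)

```text
time: 8.2
eef_pos: [0.5222, 0.2997, 0.0511]
ee_rot: [0.0, 0.983, 0.182, -0.0]
contact_force: [0.0, -0.6, 0.1]
finger_gap: 0.0182
gripper_force: 58.6
```

Request:
jog_arm(
  deltas=[
    [0, [0, 0, 0.5], 0],
    [0, [0, 0, 0.5], 0],
    [0, [0, 0, 0.5], 0],
    [0, [0, 0, 0], 0],
    [0, [0, 0, 0], 0],
  ],
)

```text
time: 8.62
eef_pos: [0.5222, 0.2997, 0.0497]
ee_rot: [0.0, 0.983, 0.182, -0.0]
contact_force: [0.5, -0.1, 0.6]
finger_gap: 0.0181
gripper_force: 58.6
```

Request:
jog_arm(
  deltas=[
    [0, [0, 0, 0.4], 0],
    [0, [0, 0, 0.4], 0],
    [0, [0, 0, 0], 0],
    [0, [0, 0, 0], 0],
  ],
)

```text
time: 8.95
eef_pos: [0.5223, 0.2998, 0.0496]
ee_rot: [-0.0, 0.983, 0.182, 0.0]
contact_force: [-1.3, -0.9, 7.0]
finger_gap: 0.0181
gripper_force: 59.0
```

Contact at 7 N, at the height expected. Releasing and rising.

Request:
jog_arm(
  deltas=[
    [0.3, [0, 0, 0], 0],
    [0.4, [0, 0, 0], 0],
    [0.5, [0, 0, 0], 0],
    [0.5, [0, 0, 0], 0],
    [0.5, [0, 0, 0], 0],
    [0.5, [0, 0, -5], 0],
    [0.5, [0, 0, -10], 0],
    [0.5, [0, 0, -20], 0],
    [0.5, [0, 0, -30], 0],
    [0.5, [0, 0, -35], 0],
    [0.5, [0, 0, -35], 0],
    [0.5, [0, 0, -35], 0],
    [0.5, [0, 0, -30], 0],
    [0.5, [0, 0, -20], 0],
    [0.5, [0, 0, -10], 0],
    [0.5, [0, 0, 0], 0],
    [0.5, [0, 0, 0], 0],
  ],
)

```text
time: 10.37
eef_pos: [0.5219, 0.2995, 0.2789]
ee_rot: [-0.0, 0.983, 0.182, 0.0]
contact_force: [0.1, -0.0, 0.2]
finger_gap: 0.0425
gripper_force: 0.0
```

```bash
python3 - <<'E'
from h import *
o,p,d,c,X=look("w3"); print(o["time"],o["eef_pos"],o["finger_gap"])
hsv=cv2.cvtColor(p,cv2.COLOR_RGB2HSV); m=(hsv[...,0]<14)&(hsv[...,1]>150)&(hsv[...,2]>80)&(d>0)
print(m.sum(),X[m].min(0),X[m].max(0),np.median(X[m],0)); t=m&(X[...,2]>.05); print(t.sum(),X[t].mean(0))
for n in ("top",):
    p,d=optics.snapshot(n); cc=cam(n); X=cloud(cc,d); hsv=cv2.cvtColor(p,cv2.COLOR_RGB2HSV); m=(hsv[...,0]<14)&(hsv[...,1]>150)&(hsv[...,2]>80)&(X[...,1]>.2)&(X[...,1]<.4)
    print(n,m.sum(),X[m].min(0),X[m].max(0)) if m.any() else 0
print(tooldelta(o,[.498,-.337,.33]))
E
```

```text
10.3667 [0.52193315 0.29953039 0.27886539] 0.04249686979426081
319 [0.50548806 0.28227721 0.02396394] [0.53627614 0.31331572 0.05970576] [0.52844568 0.30047656 0.02681596]
57 [0.52658413 0.29741539 0.05618524]
top 82 [0.51017543 0.20054462 0.02732811] [0.91605618 0.31374375 0.1318174 ]
[-250.6  585.6  -51.2]
```

The stopper stands upright in the tray: its top is at 0.058 to 0.060 m and its centre near (0.522, 0.298). Now I'm moving above the thermometer.

Request:
jog_arm(
  deltas=[
    [1, [-5, 12, -2.5], 0],
    [1, [-10, 24, -2.5], 0],
    [1, [-13, 30.5, -2.5], 0],
    [1, [-13, 30.5, -2.5], 0],
    [1, [-13, 30.5, -2.5], 0],
    [1, [-13, 30.5, -2.5], 0],
    [1, [-13, 30.5, -2.5], 0],
    [1, [-13, 30.5, -2.5], 0],
    [1, [-13, 30.5, -2.5], 0],
    [1, [-13, 30.5, -2.5], 0],
    [1, [-13, 30.5, -2.5], 0],
    [1, [-13, 30.5, -2.5], 0],
    [1, [-13, 30.5, -2.5], 0],
    [1, [-13, 30.5, -2.5], 0],
    [1, [-13, 30.5, -2.5], 0],
    [1, [-13, 30.5, -2.5], 0],
    [1, [-13, 30.5, -2.5], 0],
    [1, [-13, 30.5, -2.5], 0],
    [1, [-13, 30.5, -2.5], 0],
    [1, [-13, 30.5, -2.5], 0],
  ],
)

```text
time: 12.13
eef_pos: [0.498, -0.3377, 0.3279]
ee_rot: [-0.001, 0.983, 0.182, -0.001]
contact_force: [0.6, -0.6, 0.7]
finger_gap: 0.085
gripper_force: 0.0
```

Request:
jog_arm(
  deltas=[
    [1, [-8, 18, 0], 0],
    [1, [-5, 12, 0], 0],
    [1, [0, 0, 0], 0],
    [1, [0, 0, 0], 0],
    [1, [0, 0, 0], 0],
  ],
)

```text
time: 12.55
eef_pos: [0.4983, -0.3667, 0.3284]
ee_rot: [-0.001, 0.983, 0.183, -0.0]
contact_force: [0.9, 0.7, -0.5]
finger_gap: 0.0853
gripper_force: 0.0
```

```bash
python3 - <<'E'
from h import *
o,p,d,c,X=look("w4"); print(o["time"],o["eef_pos"],o["ee_rot"],o["joints"].round(2))
z=X[...,2]; m=(z>.182)&(z<.2)&(np.hypot(X[...,0]-.498,X[...,1]+.337)<.06)
q=X[m]; r=cv2.minAreaRect((q[:,:2]*1000).astype(np.float32)); print(m.sum(),r,np.median(q,0)); v,u=np.where(m); print(u.min(),u.max(),v.min(),v.max())
m2=(z>.005)&(z<.025)&(np.hypot(X[...,0]-.5,X[...,1]+.335)<.06); print(m2.sum(),cv2.minEnclosingCircle((X[m2][:,:2]*1000).astype(np.float32)))
a=cv2.resize(p[:,:,::-1][v.min()-60:v.max()+40,u.min()-70:u.max()+70],None,fx=3,fy=3,interpolation=cv2.INTER_CUBIC); print(v.min()-60,u.min()-70,a.shape); cv2.imwrite("pics/w4c.png",a[:600,:800])
E
```

```text
12.55 [ 0.49830534 -0.36667044  0.32837864] [-7.82176053e-04  9.83090587e-01  1.83118001e-01 -2.90439833e-04] [ 0.5   0.39  0.06  1.77 -0.03  0.98 -0.63]
974 ((497.3523254394531, -342.9889831542969), (20.609874725341797, 32.217491149902344), 32.6108283996582) [ 0.4990423  -0.34287558  0.19218796]
270 310 173 203
2376 ((497.5621337890625, -343.05865478515625), 44.91485595703125)
113 200 (390, 540, 3)
```

View pics/w4.png

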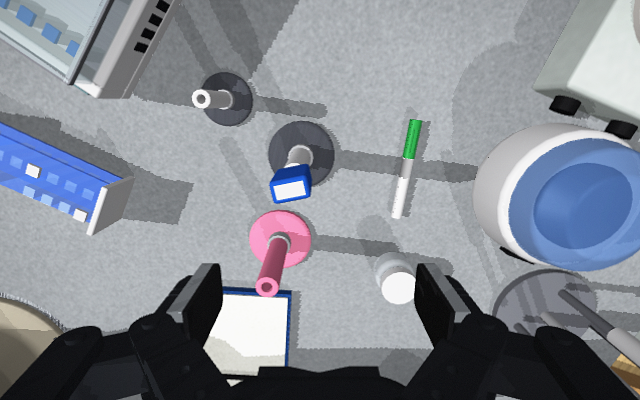

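The thermometer head's top is at (290,188). It measures 20.6x32.2 mm, centred at (0.497, -0.343), and the stand's base circle gives the same centre. Its height of 0.192 matches what it should be. I'll grip across the 32 mm sides, which needs only about a 12° turn.

Request:
jog_arm(
  deltas=[
    [1, [0, -6, 10], -0.1],
    [1, [0, -12, 20], -0.1],
    [1, [0, -6, 20], 0],
    [1, [0, 0, 10], 0],
    [1, [0, 0, 0], 0],
    [1, [0, 0, 0], 0],
  ],
)

```text
time: 13.1
eef_pos: [0.4879, -0.3466, 0.2692]
ee_rot: [-0.0, 0.96, 0.28, -0.0]
contact_force: [0.3, -0.2, 0.5]
finger_gap: 0.0853
gripper_force: 0.0
```

```bash
python3 - <<'E'
from h import *
o,p,d,c,X=look("w5"); print(o["time"],o["eef_pos"],o["ee_rot"])
z=X[...,2]; m=(z>.186)&(z<.2)&(np.hypot(X[...,0]-.497,X[...,1]+.343)<.04)
q=X[m]; r=cv2.minAreaRect((q[:,:2]*1000).astype(np.float32)); print(m.sum(),r,q.mean(0))
T=rot(o["ee_rot"]); print("yaw x",np.degrees(np.arctan2(T[1,0],T[0,0])), tooldelta(o,[*np.array(r[0])/1000,.168]))
m2=(z>.005)&(z<.025)&(np.hypot(X[...,0]-.5,X[...,1]+.34)<.06); print(cv2.minEnclosingCircle((X[m2][:,:2]*1000).astype(np.float32)))
E
```

```text
13.1 [ 0.48793892 -0.34663872  0.26915754] [-9.32325735e-05  9.60064481e-01  2.79778787e-01 -1.20509809e-04]
1481 ((497.8437194824219, -342.55712890625), (19.65361785888672, 32.02003479003906), 32.317867279052734) [ 0.49857021 -0.34212721  0.19197133]
yaw x 32.49400662777682 [ 10.6   1.9 101.2]
((497.66180419921875, -342.9368896484375), 44.8131217956543)
```

Request:
jog_arm(
  deltas=[
    [1, [5.5, 1, 0], 0],
    [1, [5, 0.8, 0], 0],
    [1, [0, 0, 10], 0],
    [1, [0, 0, 16], 0],
    [1, [0, 0, 20], 0],
    [1, [0, 0, 20], 0],
    [1, [0, 0, 14], 0],
    [1, [0, 0, 10], 0],
    [1, [0, 0, 7], 0],
    [1, [0, 0, 4], 0],
    [1, [0, 0, 0], 0],
    [1, [0, 0, 0], 0],
    [1, [0, 0, 0], 0],
  ],
)

```text
time: 14.23
eef_pos: [0.4976, -0.3431, 0.1687]
ee_rot: [0.0, 0.96, 0.28, 0.0]
contact_force: [-0.6, -0.4, -0.4]
finger_gap: 0.0856
gripper_force: 0.0
```

Request:
jog_arm(
  deltas=[
    [0.5, [0, 0, 0], 0],
    [0.42, [0, 0, 0], 0],
    [0.3, [0, 0, 0], 0],
    [0, [0, 0, 0], 0],
    [0, [0, 0, 0], 0],
    [0, [0, 0, 0], 0],
    [0, [0, 0, 0], 0],
    [0, [0, 0, 0], 0],
    [0, [0, 0, 0], 0],
    [0, [0, 0, 0], 0],
  ],
)

```text
time: 15.07
eef_pos: [0.4974, -0.3429, 0.1683]
ee_rot: [0.0, 0.96, 0.28, 0.0]
contact_force: [-0.8, -0.3, 6.2]
finger_gap: 0.0315
gripper_force: 59.3
```

Gripped at a 31.5 mm gap. Drawing straight up.

Request:
jog_arm(
  deltas=[
    [0, [0, 0, -2], 0],
    [0, [0, 0, -4], 0],
    [0, [0, 0, -7], 0],
    [0, [0, 0, -10], 0],
    [0, [0, 0, -12], 0],
    [0, [0, 0, -12], 0],
    [0, [0, 0, -12], 0],
    [0, [0, 0, -12], 0],
    [0, [0, 0, -12], 0],
    [0, [0, 0, -12], 0],
    [0, [0, 0, -12], 0],
    [0, [0, 0, -12], 0],
    [0, [0, 0, -11], 0],
    [0, [0, 0, -10], 0],
    [0, [0, 0, -8], 0],
    [0, [0, 0, -5], 0],
    [0, [0, 0, 0], 0],
    [0, [0, 0, 0], 0],
  ],
)

```text
time: 16.57
eef_pos: [0.4972, -0.3428, 0.3209]
ee_rot: [-0.0, 0.96, 0.28, -0.0]
contact_force: [-1.2, -0.1, -1.1]
finger_gap: 0.0313
gripper_force: 59.3
```

```bash
python3 - <<'E'
from h import *
o=env.get_obs(); print(o["time"],o["eef_pos"],o["ee_rot"],o["contact_force"],o["finger_gap"]); print(tooldelta(o,[.5815,-.036,.32]))
T=np.array(o["eef_pos"])
for n in("scene","top"):
    p,d=optics.snapshot(n); np.savez(f"pics/{n}1.npz",p=p,d=d); cv2.imwrite(f"pics/{n}1.png",p[:,:,::-1])
o,p,d,c,X=look("w6")
# stopper-free port: ring at z~.125 from hood views
for n in("scene","top"):
    f=np.load(f"pics/{n}1.npz"); cc=cam(n); X=cloud(cc,f["d"]); z=X[...,2]
    m=(z>.119)&(z<.131)&(np.hypot(X[...,0]-.582,X[...,1]+.036)<.035); q=X[m]
    if len(q)>5: print(n,len(q),cv2.minEnclosingCircle((q[:,:2]*1000).astype(np.float32)),np.median(q,0))
    print(proj(cc,[.582,-.036,.125]), proj(cc,T-[0,0,.1523]))
E
```

```text
16.5667 [ 0.49721236 -0.34277664  0.3208866 ] [-2.02428423e-05  9.60103008e-01  2.79646583e-01 -5.09907190e-05] [-1.19535314 -0.07351114 -1.07010142] 0.0312768610291157
[ 235.8 -213.5    0.9]
scene 63 ((580.0491333007812, -33.0557861328125), 19.465442657470703) [ 0.58156583 -0.03558968  0.12322765]
[[307.77589378 220.18649569]] [[213.18783084 219.70938668]]
top 81 ((583.1405639648438, -40.45198059082031), 29.196359634399414) [ 0.5779875  -0.03485036  0.12531853]
[[342.42111122 183.52475079]] [[444.05288494 206.25548688]]
```

View pics/w6.png

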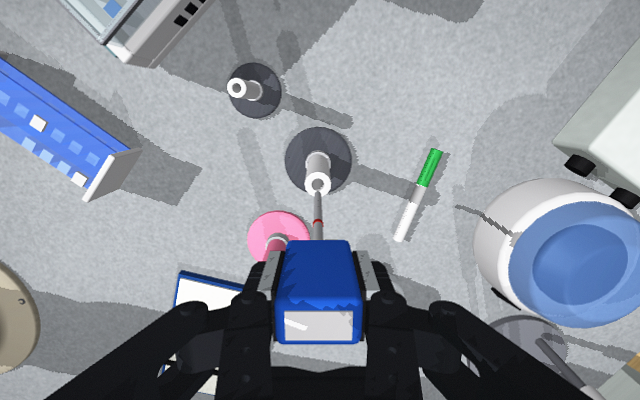

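The thermometer is held upright and free of the sleeve, with its tip at (318,190) and the red mark at (318,222). Moving above the port.

Request:
jog_arm(
  deltas=[
    [0, [6, -5.5, 0], 0],
    [0, [12, -11, 0], 0],
    [0, [18, -16, 0], 0],
    [0, [20, -18, 0], 0],
    [0, [20, -18, 0], 0],
    [0, [20, -18, 0], 0],
    [0, [20, -18, 0], 0],
    [0, [20, -18, 0], 0],
    [0, [20, -18, 0], 0],
    [0, [20, -18, 0], 0],
    [0, [18, -17, 0], 0],
    [0, [16, -14, 0], 0],
    [0, [12, -11, 0], 0],
    [0, [8, -7.5, 0], 0],
    [0, [4, -4, 0], 0],
    [0, [2, -1.5, 0], 0],
    [0, [0, 0, 0], 0],
    [0, [0, 0, 0], 0],
    [0, [0, 0, 0], 0],
    [0, [0, 0, 0], 0],
  ],
)

```text
time: 18.38
eef_pos: [0.5816, -0.037, 0.321]
ee_rot: [0.0, 0.96, 0.279, -0.0]
contact_force: [-0.3, -0.7, -0.9]
finger_gap: 0.031
gripper_force: 59.4
```

```bash
python3 - <<'E'
from h import *
o,p,d,c,X=look("w7"); print(o["time"],o["eef_pos"],o["ee_rot"],o["joints"].round(2))
e=np.array(o["eef_pos"]); z=X[...,2]
m=(z>.12)&(z<.129)&(np.hypot(X[...,0]-.581,X[...,1]+.036)<.028); q=X[m]
print(m.sum(),cv2.minEnclosingCircle((q[:,:2]*1000).astype(np.float32)),np.median(q,0)); v,u=np.where(m); print(u.min(),u.max(),v.min(),v.max())
print("rim px",proj(c,[.581,-.036,.125]),"tip px",proj(c,e-[0,0,.1523]),"mark",proj(c,e-[0,0,.0773]))
s=(z>.17)&(z<e[2]-.05)&(np.hypot(X[...,0]-e[0],X[...,1]-e[1])<.012)
for lo in np.arange(.17,.27,.02):
    k=s&(z>lo)&(z<lo+.02); print(round(lo,2),k.sum(),X[k].mean(0).round(4) if k.any() else "")
a=cv2.resize(p[90:250,220:420,::-1],None,fx=3.7,fy=3.7,interpolation=cv2.INTER_CUBIC); cv2.imwrite("pics/w7c.png",a)
f=optics.snapshot("top")
print([ (n,proj(cam(n),[.581,-.036,.125]),proj(cam(n),e-[0,0,.1523])) for n in("top","scene")])
E
```

```text
18.3833 [ 0.58155161 -0.03702242  0.32098713] [ 1.52893302e-04  9.60308258e-01  2.78940891e-01 -8.00493537e-05] [ 0.02  0.35 -0.08  1.85  0.03  0.94 -1.07]
696 ((579.0120239257812, -36.39717102050781), 18.855039596557617) [ 0.58133613 -0.03433536  0.12498811]
297 334 165 201
rim px [[315.91557349 181.69137951]] tip px [[316.97515855 193.39772032]] mark [[316.6936722  223.90127636]]
0.17 43 [ 0.584  -0.0364  0.1806]
0.19 57 [ 0.5838 -0.0363  0.2006]
0.21 72 [ 0.5837 -0.0365  0.2205]
0.23 99 [ 0.5839 -0.0365  0.2411]
0.25 117 [ 0.5838 -0.0366  0.2607]
[('top', array([[342.42983225, 183.83452689]]), array([[343.36232661, 181.16372805]])), ('scene', array([[307.67701816, 219.96292852]]), array([[307.33238338, 212.94771634]]))]
```

View pics/w7c.png

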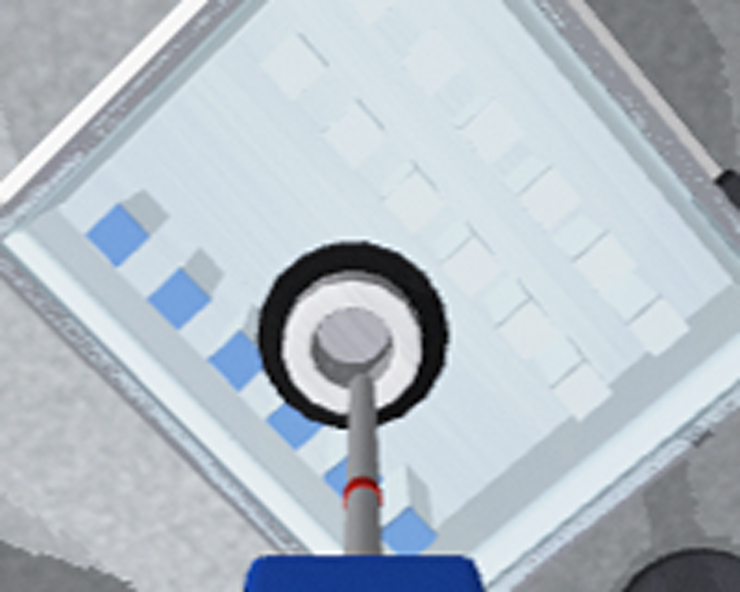

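The crop shows the white bush rim, 38 mm across, centred at full-image (315.5,183). The open bore is inside it, a dark gasket surrounds it on the hood, and the stem tip is at about (317.3,191.4). The stem needs to shift about 2 mm, then it can lower into the port.

Request:
jog_arm(
  deltas=[
    [0, [-0.6, -1, 0], 0],
    [0, [-0.6, -1, 0], 0],
    [0, [0, 0, 3], 0],
    [0, [0, 0, 6], 0],
    [0, [0, 0, 8], 0],
    [0, [0, 0, 8], 0],
    [0, [0, 0, 6], 0],
    [0, [0, 0, 3], 0],
    [0, [0, 0, 0], 0],
    [0, [0, 0, 0], 0],
  ],
)

```text
time: 19.32
eef_pos: [0.5797, -0.0349, 0.2867]
ee_rot: [-0.0, 0.96, 0.28, -0.0]
contact_force: [0.7, 0.2, -1.1]
finger_gap: 0.0313
gripper_force: 59.4
```

```bash
cat > chk.py <<'E'
from h import *
import sys
o,p,d,c,X=look(sys.argv[1]); e=np.array(o["eef_pos"]); z=X[...,2]; print(o["time"],e,o["contact_force"].round(1))
hsv=cv2.cvtColor(p,cv2.COLOR_RGB2HSV)
m=(z>.12)&(z<.129)&(np.hypot(X[...,0]-.58,X[...,1]+.036)<.028)&(hsv[...,2]>120)
hull=cv2.convexHull(np.argwhere(m)[:,::-1].astype(np.float32)); q=X[m]
print(m.sum(),"rim",cv2.minEnclosingCircle((q[:,:2]*1000).astype(np.float32)),"ell",cv2.fitEllipse(hull)[:2],ray_z(c,[cv2.fitEllipse(hull)[0]],.125))
s=(z>.135)&(z<e[2]-.045)&(np.hypot(X[...,0]-e[0],X[...,1]-e[1])<.012); f=X[s]
t=c[3]; k=t[:2]-f[:,:2].mean(0); k/=np.linalg.norm(k); print(s.sum(),"stem surf",f[:,:2].mean(0),"axis~",f[:,:2].mean(0)-.0024*k, "slope",np.polyfit(f[:,2],f[:,0],1)[0] if len(f)>9 else 0,np.polyfit(f[:,2],f[:,1],1)[0] if len(f)>9 else 0)
r=((hsv[...,0]<8)|(hsv[...,0]>172))&(hsv[...,1]>120)&(np.hypot(X[...,0]-e[0],X[...,1]-e[1])<.012)
v,u=np.where(r); print("mark",r.sum(),u.mean(),v.mean(),"z",X[r][:,2].mean(),X[r][:,2].min(),X[r][:,2].max(),"expected",e[2]-.0773)
E
python3 chk.py w8
```

```text
19.3167 [ 0.57965004 -0.03494227  0.28669379] [ 0.7  0.2 -1.1]
799 rim ((578.7835693359375, -35.99361801147461), 18.624120712280273) ell ((317.6043701171875, 191.3475341796875), (40.161895751953125, 41.36865234375)) [[ 0.57929496 -0.03570539  0.125     ]]
420 stem surf [ 0.58187026 -0.03436262] axis~ [ 0.5798424  -0.03564629] slope 0.00011741963817228601 -0.0021196921547859504
mark 29 317.41379310344826 220.86206896551724 z 0.21041982506980997 0.205545674183019 0.2131075180832944 expected 0.20939379485287202
```

The stem axis is at (0.5798, -0.0356) and the rim centre at (0.5793, -0.0357), so they agree. The stem is upright and its tip is just above the rim. Lowering.

Request:
jog_arm(
  deltas=[
    [0, [-0.4, 0, 2], 0],
    [0, [0, 0, 5], 0],
    [0, [0, 0, 7], 0],
    [0, [0, 0, 8], 0],
    [0, [0, 0, 9], 0],
    [0, [0, 0, 9], 0],
    [0, [0, 0, 9], 0],
    [0, [0, 0, 8], 0],
    [0, [0, 0, 7], 0],
    [0, [0, 0, 6], 0],
    [0, [0, 0, 4], 0],
    [0, [0, 0, 3], 0],
    [0, [0, 0, 1], 0],
    [0, [0, 0, 0], 0],
    [0, [0, 0, 0], 0],
    [0, [0, 0, 0], 0],
  ],
)

```text
time: 20.7
eef_pos: [0.5795, -0.0352, 0.2093]
ee_rot: [0.0, 0.96, 0.28, 0.0]
contact_force: [0.3, -1.0, -1.3]
finger_gap: 0.0315
gripper_force: 59.4
```

```bash
python3 chk.py w9; python3 - <<'E'
import cv2
a=cv2.imread("pics/w9.png")[130:290,230:410]; cv2.imwrite("pics/w9c.png",cv2.resize(a,None,fx=3.7,fy=3.7,interpolation=cv2.INTER_CUBIC))
E
```

```text
20.7 [ 0.57950882 -0.03515009  0.20932926] [ 0.3 -1.  -1.3]
1283 rim ((578.9304809570312, -35.751216888427734), 18.74486541748047) ell ((317.0992736816406, 220.19171142578125), (52.70115280151367, 54.7850456237793)) [[ 0.57970936 -0.03532628  0.125     ]]
171 stem surf [ 0.58179216 -0.03464982] axis~ [ 0.57976742 -0.03593839] slope 0.012279687220150996 0.0035257518269490255
mark 31 317.7741935483871 221.16129032258064 z 0.1332491867554259 0.12778127732488878 0.13576773404025969 expected 0.1320292608002187
```

View pics/w9c.png

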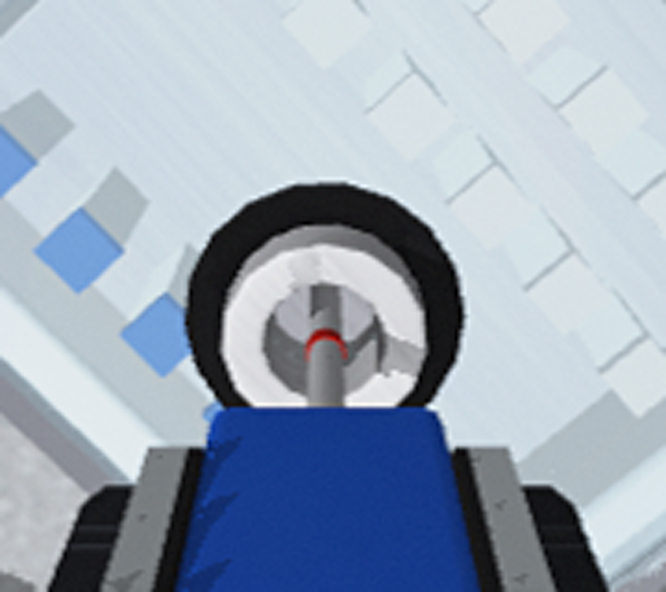

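The mark is at (317.8,221.2), about 7.3 mm above the rim, and the stem is centred in the bore. This is the final lowering.

Request:
jog_arm(
  deltas=[
    [0, [0, 0, 2], 0],
    [0, [0, 0, 2], 0],
    [0, [0, 0, 2], 0],
    [0, [0, 0, 1.3], 0],
    [0, [0, 0, 0], 0],
    [0, [0, 0, 0], 0],
    [0, [0, 0, 0], 0],
    [0, [0, 0, 0], 0],
    [0, [0, 0, 0], 0],
    [0, [0, 0, 0], 0],
  ],
)

```text
time: 21.58
eef_pos: [0.5793, -0.0352, 0.2017]
ee_rot: [0.0, 0.96, 0.28, 0.0]
contact_force: [-0.0, 0.6, -0.3]
finger_gap: 0.0317
gripper_force: 59.4
```

```bash
sed -i 's/z>.135)/z>.127)/' chk.py; python3 chk.py w10; python3 - <<'E'
from h import *
p,d=optics.snapshot("top"); X=cloud(cam("top"),d); hsv=cv2.cvtColor(p,cv2.COLOR_RGB2HSV); m=(hsv[...,0]<14)&(hsv[...,1]>150)&(hsv[...,2]>80)&(abs(X[...,1]-.3)<.06)&(abs(X[...,0]-.52)<.06)
print("stopper",m.sum(),X[m].min(0),X[m].max(0))
E
```

```text
21.5833 [ 0.57931585 -0.03516553  0.20171046] [-0.   0.6 -0.3]
1247 rim ((578.8447265625, -35.878562927246094), 18.704349517822266) ell ((317.11883544921875, 224.294189453125), (54.83479309082031, 56.805660247802734)) [[ 0.57943237 -0.03540272  0.125     ]]
172 stem surf [ 0.5816561  -0.03467649] axis~ [ 0.57963146 -0.03596522] slope -0.008242410512222112 0.00801775069583198
mark 29 317.7586206896552 220.9655172413793 z 0.12543895875361738 0.11935699215203496 0.12779887532976766 expected 0.12441046000654922
stopper 40 [0.50923587 0.28875845 0.01941261] [0.53280017 0.3048757  0.06609268]
```

The mark is at 0.1244 to 0.1254 m against the rim at 0.125 m. The stem is centred within about 0.5 mm, nothing is in contact, and the stopper is standing in the tray. Handing in.

```bash
python3 -c "
from station import env
print(env.job_done())"
```

```text
the job is handed in; nothing more can be done
None
```

The job is handed in: the stopper stands in the white tray, and the gripper holds the thermometer upright and centred in the port, with the immersion mark within about 1 mm of the rim, at 21.6 s on the robot's clock.

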